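# Screw the green lid on the eyelet jar

## Task

Close the jar of eyelets in the bench holder with the green lid: set the lid level on the neck with its grip bar along the red marks, turn it back (anticlockwise from above) to the white marks and let it down into the thread start, then turn it clockwise until the bar lies along the red marks again, and let go. Leave the orange and the blue lid where they are.

Things in the scene. Friction and masses are not known exactly. Their poses are not given: they have to be found in the camera images.
- lid_green: Green plastic screw lid, 80 mm across, lying rim down, 80 g: the one to use. Origin: centre of its lower rim, z up. Skirt 13 mm deep, flat top from z 13 to 17 mm; on it a grip bar 64 mm long (along x), 16 mm wide (y), from z 17 to 45 mm, a white line along its top. In the rim two 18 mm wide lugs point inwards, under the bar's ends (+x, -x), so half a turn makes no difference.
- lid_orange: Orange lid, same shape and frame as the green one, lying rim down on the bench. Leave it where it is.
- lid_blue: Blue lid, same shape and frame as the green one, lying rim down on the bench. Leave it where it is.
- jar: Clear jar of brass eyelets, 92 mm across, fixed upright in a round black holder 170 mm across, 25 mm high. Origin: centre of the holder's underside, z up. White neck, flat top at z = 125 mm. Red stripes on the holder along its x axis (+x and -x): lid closed. White stripes 75 degrees anticlockwise from above of the red ones, on both sides: thread start.
- thread_start (a point): Centre of the flat top of the jar's neck; x axis along the white stripes, z up. Collar round it 62 mm across, 5 mm thick. Bar near red: lugs rest on the collar, lid origin at this height. Bar within 15 degrees of white: lugs fit two gaps; the lid, lowered, comes down 13 mm until its top rests on the neck. It then turns freely clockwise to a rigid stop 2 degrees past red. Sideways play 6 mm.
Mind the look-alikes: they are no part of the job. Several things look just like the lid_green: the one meant starts farthest to the robot's left.

How it is judged (in metres and radians):
On the way, in this order (a step that is already met when the one before it is completed fails the run):
1. the green lid sits level on top of the neck, lugs on the collar, its bar within 45 degrees of the red marks (horizontal distance between lid_green and jar below 0.012 m and z of lid_green in the frame of jar between 0.12 and 0.13 m and angle between lid_green's own z axis and vertical below 0.2 rad and angle between the x axis of lid_green and the x axis of jar, either way round below 0.785 rad), for 0.1 s.
2. turned back to the white marks, the lid has come down into the thread start (horizontal distance between lid_green and jar below 0.012 m and z of lid_green in the frame of jar below 0.118 m and angle between lid_green's own z axis and vertical below 0.2 rad and angle between the x axis of lid_green and the x axis of thread_start, either way round below 0.4 rad), for 0.1 s.
At the end, for the whole second after the job is handed in: The green lid is down on the jar's neck (within 4 mm of its full depth and 12 mm of the axis), level within 7 degrees, its bar within 15 degrees of the red marks, released and at rest (horizontal distance between lid_green and jar below 0.012 m and z of lid_green in the frame of jar between 0.108 and 0.116 m and angle between lid_green's own z axis and vertical below 0.12 rad and angle between the x axis of lid_green and the x axis of jar, either way round below 0.26 rad and linear speed of lid_green below 0.02 m/s and angular speed of lid_green below 0.2 rad/s); the robot touches nothing.
It fails at once if the orange lid is moved by more than 30 mm (distance of lid_orange from where it was at the start of the episode above 0.03 m).
It fails at once if the blue lid is moved by more than 30 mm (distance of lid_blue from where it was at the start of the episode above 0.03 m).
It fails at once if the lid, resting on the neck, is turned the wrong way round (clockwise) towards the white marks (horizontal distance between lid_green and jar below 0.012 m and z of lid_green in the frame of jar between 0.12 and 0.127 m and angle between the x axis of lid_green and the x axis of jar, either way round above 0.96 rad and angle between the x axis of lid_green and the x axis of thread_start, either way round above 0.5 rad).
It also fails if it takes over 45 s, if anything falls off the work surface, if the arm or the gripper's body presses on something with over 40 N, if the wrist force passes 120 N, or if a joint passes its speed limit or range.

## Robot

A 6-joint arm with a two-finger parallel gripper is mounted at the origin on the work surface. World frame = base frame: x ahead of the robot, y to its left, z up, the work surface at z = 0. Lengths are in mm, angles in rad, forces in N, time in s.
With the tool pointing down it reaches from about 275 to 875 mm from the base axis. Payload 12.5 kg.
Tool frame: the origin (TCP) lies at the very end of the fingers, on their centre line; the grasp point (between the pads) lies 19 mm behind it; z points along the fingers, y is the line along which they close (so a half turn about z gives the same grasp; the last joint's range is limited). The gripper opens to 85 mm and grips with 20 to 120 N. Pads are 22 mm wide; open, the fingers measure 114 mm over their backs; the gripper's body (76 mm by 85 mm) begins 54 mm behind the grasp point. The pads swing forward as they close: fully open they stand 13 mm farther back than shut.
Start: joints at [-1.195, 0.351, 1.652, -0, 1.139, -0.085], TCP at [244.582, -492.61, 231.29] pointing down, gripper open.
Joint ranges: [-2.75, 2.75], [-0.79, 2.1], [0.01, 2.65], [-1.57, 4.71], [0.07, 3.14], [-2.87, 2.87]. Speed limits (rad/s): [2.22, 2.22, 2.79, 3.14, 3.14, 3.14].

## Interface

Orientations are given as a rotation vector (axis times angle).
In Python, from bench import * gives the robot as it stands.
- The arm moves only by the shell command python3 -m creep 'ROWS' [FORCE]. ROWS is text: rows parted by semicolons, each of 7 numbers parted by spaces: the shift along the world's x, y, z in m, then the turn, a rotation vector about the world's x, y, z in units of 10 degrees (1.0 is 10 degrees), then the opening, from 0 (shut) to 1 (fully open). A call has exactly 10 rows; each row shifts and turns the commanded pose from where the row before left it; what a row does not reach is not made up. A row lasts 1/8 s, in which the tool goes at most 62.5 mm and 10.7 degrees, less where a joint would pass 70% of its speed; a pose out of reach is approached as far as the arm can. A call with a gripper value outside its range is refused whole. The fingers move at their own pace and stop on an object; FORCE is the grip in N (left out, the last holds). Time passes only in rows, so rows that do not move let the fingers close, or fill a call up. It gives the time, the measured TCP pose, the force, the opening and the grip force at its end, in the units of the state.
- read_state(): the state, without advancing time (a new reading comes with each control period).
- grab_frame(name): name is "scene" or "top" or "wrist"; returns a dict with "image" (420x560x3 uint8, red, green, blue), "fx", "fy", "cx", "cy" (pixels), "dist" ([k1, k2, p1, p2, k3] as OpenCV has them; the pictures are not rectified), "pose" (4x4, takes a point from camera to world coordinates). Camera axes: x right, y down, z forward; pixel columns grow to the right and rows downward; lengths in mm; the calibration is good to about 2 mm. A picture is of the moment at which its call begins. There is no depth.
- sign_off(): hands the job in; it is judged then, once.
Trained networks look in the newest picture that a camera, given by its name, has taken for a name from the list of things; names that differ only in an ending like _2 or _b are one class to them, and where a whole thing is asked for, a point or a joint stands for the part that bears it (a point fixed in the world has none). Each returns a list of dicts, best first, with "p" (0 to 1); they miss things now and then, are a little off and sometimes report something else, mostly with a low value. They report only what shows in the picture. A call takes as long as a camera call. They do not tell look-alikes from the thing itself.
- look_for(thing, camera): "centre" ([column, row] in pixels, amid what is visible of it).
- trace(thing, camera): "region" (420x560 bool, what is visible of it) and "centre" ([column, row] in pixels, amid what is visible of it).
The state is a dict: "time_s": time; "qpos": joint angles; "qvel": joint speeds; "effort": joint torques, N m; "ee_pos": TCP position; "ee_rot": TCP orientation; "wrist_force": force on the tool from outside, world axes, zero at the start; "wrist_torque": the same for the moment, N m; "opening": finger opening in mm; "grasp_force": force on a finger pad.
Only numpy, scipy, OpenCV 4.12 (cv2) and the standard library are available. Lean on these libraries where they do the work, as an engineer would, in place of code of your own. Each camera call takes 0.05 s, during which the arm holds its last target. There are 200 camera calls.

## Working session

There is one attempt and no reset: what is moved stays moved. The work goes in short steps, Python scripts to look and compute and a shell command to move; the robot and the scene stay as the last step left them, time stands still between calls to the robot, and variables do not carry over. Pictures are saved under pics/ and viewed, at most 10 in all, crops included, and the job is handed in when it is done.

```bash
mkdir -p pics; ls
cat > h.py <<'E'
from bench import *
import numpy as np, cv2
def ray(f,px):
    K=np.array([[f["fx"],0,f["cx"]],[0,f["fy"],f["cy"]],[0,0,1.]])
    u=cv2.undistortPoints(np.array([[px]],float),K,np.array(f["dist"],float))[0,0]
    T=np.array(f["pose"]); return T[:3,3],T[:3,:3]@np.array([u[0],u[1],1])
def onz(f,px,z):
    o,d=ray(f,px); return o+d*(z-o[2])/d[2]
def proj(f,P):
    K=np.array([[f["fx"],0,f["cx"]],[0,f["fy"],f["cy"]],[0,0,1.]])
    T=np.linalg.inv(np.array(f["pose"])); r=cv2.Rodrigues(T[:3,:3])[0]
    return cv2.projectPoints(np.array(P,float).reshape(-1,1,3),r,T[:3,3],K,np.array(f["dist"],float))[0][:,0]
def save(f,n): cv2.imwrite(n,f["image"][:,:,::-1])
E
python3 - <<'E'
from h import *
ims=[]
for c in ("top","scene"):
    f=grab_frame(c); save(f,f"pics/{c}0.png")
    print(c,np.round(f["pose"],2).tolist())
    for n in ("lid_green","lid_orange","lid_blue","jar"):
        for r in look_for(n,c): print(n,np.round(r["centre"]),round(r["p"],2),np.round(onz(f,r["centre"],20)))
E
```

```text
pics
top [[0.0, -0.99, 0.11, 544.5], [-1.0, 0.0, 0.04, -20.29], [-0.04, -0.11, -0.99, 795.88], [0.0, 0.0, 0.0, 1.0]]
lid_green [382. 194.] 0.97 [ 650. -182.   20.]
lid_green [316. 196.] 0.9 [647. -53.  20.]
lid_green [356. 121.] 0.84 [ 798. -133.   20.]
lid_orange [406. 262.] 0.8 [ 519. -225.   20.]
lid_blue [315. 299.] 0.71 [449. -51.  20.]
lid_blue [317. 198.] 0.34 [644. -55.  20.]
jar [223. 232.] 0.81 [578. 130.  20.]
jar [406. 263.] 0.33 [ 517. -224.   20.]
scene [[0.76, 0.53, -0.37, 932.44], [0.65, -0.62, 0.45, -387.89], [0.01, -0.58, -0.82, 796.32], [0.0, 0.0, 0.0, 1.0]]
lid_green [314. 321.] 0.88 [ 810. -130.   20.]
lid_green [242. 296.] 0.84 [ 657. -188.   20.]
lid_green [280. 256.] 0.74 [656. -60.  20.]
lid_orange [187. 274.] 0.8 [ 529. -231.   20.]
lid_blue [220. 206.] 0.89 [451. -52.  20.]
```

View pics/top0.png

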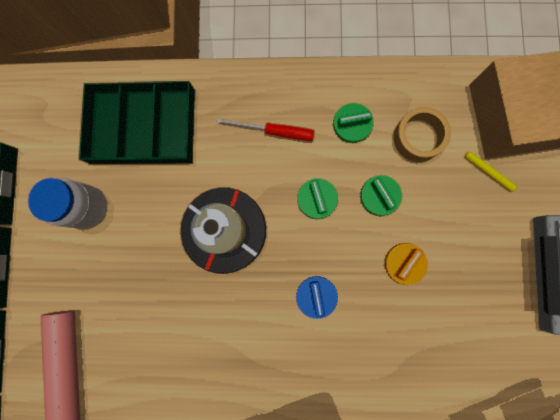

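View pics/scene0.png

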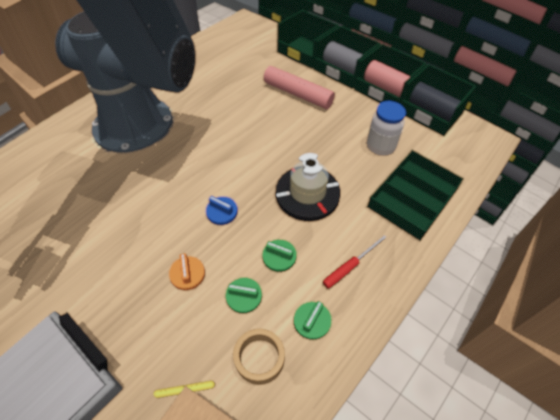

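The top picture shows three green lids, at (318,198) y≈-53, (382,195) y≈-182 and (354,122) y≈-133. The orange lid is at (406,263), the blue one at (317,298), and the jar at (223,230) with red stripes at (235,199) and (210,262). The lid farthest to the robot's left (+y, image left) is the one at (318,198), so I'll check it in a close crop and measure.

Run:
```python
from h import *
f=grab_frame("top"); im=f["image"].astype(int); H=cv2.cvtColor(f["image"],cv2.COLOR_RGB2HSV)
yy,xx=np.mgrid[:420,:560]
# lid: green mask near
near=np.hypot(xx-318,yy-198)<28
g=near&(H[...,0]>50)&(H[...,0]<85)&(H[...,1]>120)
w=near&(H[...,1]<110)&(H[...,2]>100)
n,l,s,c=cv2.connectedComponentsWithStats(w.astype(np.uint8)); 
k=1+np.argmax(s[1:,4]); w=l==k
P=np.array([onz(f,p,45)[:2] for p in np.argwhere(w)[:,::-1]])
m=P.mean(0);u,S,V=np.linalg.svd(P-m); e=(P-m)@V[0]
print("bar",len(P),m.round(1),"mid",(m+V[0]*(e.max()+e.min())/2).round(1),"len",np.ptp(e).round(1),"ang",np.degrees(np.arctan2(V[0][1],V[0][0]))%180)
ga=(g|w).astype(np.uint8); cn=max(cv2.findContours(ga,0,1)[0],key=cv2.contourArea)
Q=np.array([onz(f,p,10)[:2] for p in cn[:,0]]).astype(np.float32); print("lid circle",cv2.minEnclosingCircle(Q))
# jar
nj=np.hypot(xx-223,yy-230)<46
r=nj&((H[...,0]<8)|(H[...,0]>172))&(H[...,1]>150)&(H[...,2]>80)
n,l,s,c=cv2.connectedComponentsWithStats(r.astype(np.uint8))
ok=[i for i in range(1,n) if s[i,4]>15]; A=[onz(f,c[i],25) for i in ok]; print("red",[s[i,4] for i in ok],np.round(A,1).tolist())
if len(A)==2:
    d=A[1]-A[0];print("mid",(A[0]+A[1])/2,"ang",np.degrees(np.arctan2(d[1],d[0]))%180)
w=nj&(H[...,1]<60)&(H[...,2]>140)
n,l,s,c=cv2.connectedComponentsWithStats(w.astype(np.uint8))
ok=[i for i in range(1,n) if s[i,4]>15];print("white",[(s[i,4],c[i].round(),onz(f,c[i],25).round(1),onz(f,c[i],125).round(1)) for i in ok])
b=nj&(H[...,2]<70)
Q=np.array([onz(f,p,25)[:2] for p in np.argwhere(b)[:,::-1]]).astype(np.float32); print("holder circle",cv2.minEnclosingCircle(Q))
cr=f["image"][145:285,160:350]; cv2.imwrite("pics/crop1.png",cv2.resize(cr,None,fx=4,fy=4,interpolation=2)[:,:,::-1])
print(read_state()["ee_rot"])
```

```text
bar 82 [644.7 -55.7] mid [644.5 -55.8] len 56.1 ang 17.175875940342166
lid circle ((644.4769897460938, -55.85646057128906), 39.857421875)
red [np.int32(78), np.int32(79)] [[643.3, 107.1, 25.0], [519.6, 154.3, 25.0]]
mid [581.44082226 130.70966093  25.        ] ang 159.11715247083345
white [(np.int32(46), array([195., 209.]), array([620.9, 185.3,  25. ]), array([611. , 158.6, 125. ])), (np.int32(558), array([210., 227.]), array([587.4, 153.4,  25. ]), array([581.8, 130.9, 125. ])), (np.int32(53), array([249., 250.]), array([542.9,  76.8,  25. ]), array([543.1,  64.2, 125. ]))]
holder circle ((580.5499267578125, 128.8549041748047), 84.06050872802734)
[-3.05854446e+00 -7.17400943e-01 -1.19660863e-05]
```

View pics/crop1.png

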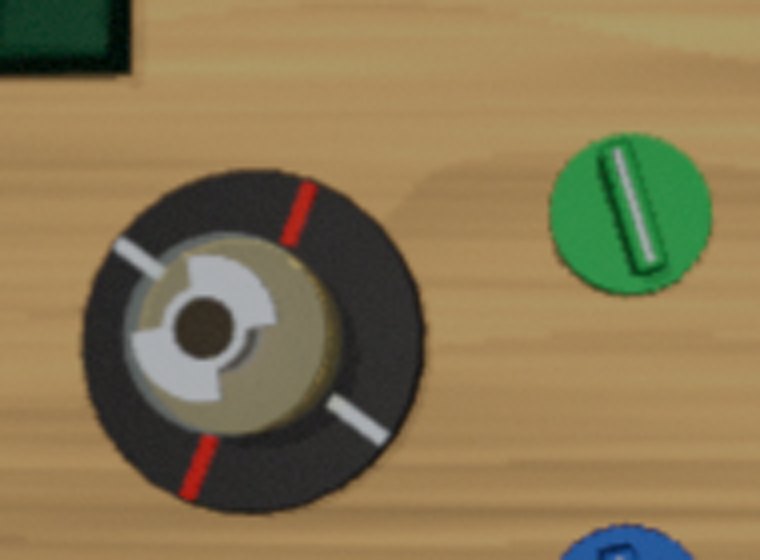

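The crop confirms it: the lid is at crop (630,215) with its bar from (617,148) to (650,265), a circle of 80 mm. The bar is at 17° and the lid centre at (644.5,-55.8). The jar axis is at (581.5,130.7), red at -20.9°, white at 54°. Tool x is at 26.4° now, so it needs -9.2°.

```bash
python3 -m creep '0.04 0.0437 0 0 0 -0.092 1;0.04 0.0437 0 0 0 -0.092 1;0.04 0.0437 0 0 0 -0.092 1;0.04 0.0437 0 0 0 -0.092 1;0.04 0.0437 0 0 0 -0.092 1;0.04 0.0437 0 0 0 -0.092 1;0.04 0.0437 0 0 0 -0.092 1;0.04 0.0437 0 0 0 -0.092 1;0.04 0.0437 0 0 0 -0.092 1;0.04 0.0437 0 0 0 -0.092 1' 60
```

```text
time_s: 1.8
ee_pos: [645.7, -53.9, 231.4]
ee_rot: [3.106, 0.469, 0.0]
wrist_force: [0.9, -0.5, 0.6]
opening: 85.2
grasp_force: 0.0
```

```bash
cat > wr.py <<'E'
from h import *
f=grab_frame("wrist"); save(f,"pics/w1.png")
R=trace("lid_green","wrist")
for r in R:
    reg=r["region"]; cn=max(cv2.findContours(reg.astype(np.uint8),0,1)[0],key=cv2.contourArea)
    Q=np.array([onz(f,p,17)[:2] for p in cn[:,0]]).astype(np.float32)
    print(r["p"],np.round(r["centre"]),"circ",cv2.minEnclosingCircle(Q))
r=min(R,key=lambda r:np.hypot(*(onz(f,r["centre"],30)[:2]-[644,-56])))
H=cv2.cvtColor(f["image"],cv2.COLOR_RGB2HSV)
w=cv2.morphologyEx(r["region"].astype(np.uint8),3,np.ones((9,9)))>0
w&=(H[...,1]<110)&(H[...,2]>100)
n,l,s,c=cv2.connectedComponentsWithStats(w.astype(np.uint8)); w=l==1+np.argmax(s[1:,4])
P=np.array([onz(f,p,45)[:2] for p in np.argwhere(w)[:,::-1]])
m=P.mean(0);V=np.linalg.svd(P-m,full_matrices=False)[2]; e=(P-m)@V[0]
print(len(P),"mid",m+V[0]*(e.max()+e.min())/2,"len",np.ptp(e),"ang",np.degrees(np.arctan2(V[0][1],V[0][0]))%180)
E
python3 wr.py
```

```text
0.88 [395.  65.] circ ((800.0313720703125, -127.59297180175781), 43.781063079833984)
0.71 [280. 183.] circ ((646.8026733398438, -53.26845169067383), 40.478729248046875)
0.68 [385. 206.] circ ((649.2442626953125, -178.7012176513672), 45.1636848449707)
268 mid [645.65770703 -53.90623121] len 57.57223538675996 ang 17.206265732684386
```

View pics/w1.png

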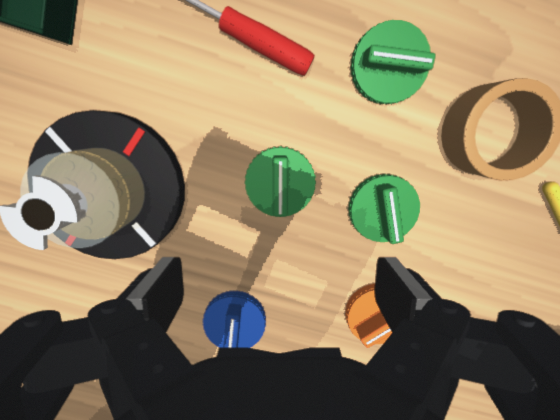

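The wrist picture shows the chosen lid at (280,183) with its bar vertical between the fingers, at (645.7,-53.9), 17.2°. That is right under the TCP, so I'll go down and grip.

```bash
python3 -m creep '0 0 -0.035 0 0 0 1;0 0 -0.035 0 0 0 1;0 0 -0.035 0 0 0 1;0 0 -0.035 0 0 0 1;0 0 -0.035 0 0 0 1;0 0 -0.02 0 0 0 1;0 0 -0.01 0 0 0 1;0 0 -0.005 0 0 0 1;0 0 0 0 0 0 1;0 0 0 0 0 0 0' 60; python3 -m creep '0 0 0 0 0 0 0;0 0 0 0 0 0 0;0 0 0 0 0 0 0;0 0 0 0 0 0 0;0 0 0 0 0 0 0;0 0 0 0 0 0 0;0 0 0 0 0 0 0;0 0 0 0 0 0 0;0 0 0 0 0 0 0;0 0 0 0 0 0 0' 60
```

```text
time_s: 3.15
ee_pos: [645.1, -55.7, 22.2]
ee_rot: [3.106, 0.47, 0.002]
wrist_force: [-0.3, 0.4, 0.8]
opening: 69.6
grasp_force: 0.0
time_s: 4.4
ee_pos: [644.8, -55.7, 21.6]
ee_rot: [3.106, 0.47, 0.001]
wrist_force: [0.4, 0.1, 6.0]
opening: 14.8
grasp_force: 59.1
```

```bash
python3 -m creep '0 0 0.01 0 0 0 0;0 0 0.03 0 0 0 0;0 0 0.03 0 0 0 0;0 0 0.03 0 0 0 0;0 0 0.03 0 0 0 0;0 0 0.03 0 0 0 0;0 0 0.03 0 0 0 0;0 0 0 0 0 0 0;0 0 0 0 0 0 0;0 0 0 0 0 0 0' 60; python3 -m creep '-0.007 0.0207 0 0 0 -0.423 0;-0.007 0.0207 0 0 0 -0.423 0;-0.007 0.0207 0 0 0 -0.423 0;-0.007 0.0207 0 0 0 -0.423 0;-0.007 0.0207 0 0 0 -0.423 0;-0.007 0.0207 0 0 0 -0.423 0;-0.007 0.0207 0 0 0 -0.423 0;-0.007 0.0207 0 0 0 -0.423 0;-0.007 0.0207 0 0 0 -0.423 0;0 0 0 0 0 0 0' 60
python3 - <<'E'
from h import *
f=grab_frame("scene")
s=read_state();print(s["ee_pos"],s["ee_rot"],s["opening"],s["wrist_force"])
im=np.hstack([cv2.resize(f["image"][90:240,230:380],(400,400),interpolation=2)])
g=grab_frame("top"); im=np.hstack([im,cv2.resize(g["image"][155:305,145:295],(400,400),interpolation=2)])
cv2.imwrite("pics/c2.png",im[:,:,::-1])
E
```

```text
time_s: 5.65
ee_pos: [644.0, -55.5, 209.8]
ee_rot: [-3.106, -0.47, 0.004]
wrist_force: [0.7, 0.2, -1.3]
opening: 15.1
grasp_force: 58.5
time_s: 6.9
ee_pos: [581.0, 131.6, 210.5]
ee_rot: [3.09, -0.566, -0.002]
wrist_force: [-0.2, -0.8, -1.0]
opening: 15.2
grasp_force: 58.5
[581.31151658 130.81320829 210.61414982] [ 3.08978112e+00 -5.65560061e-01 -1.54268916e-03] 15.103472876950864 [-0.59152239 -0.3524434  -0.35824515]
```

View pics/c2.png

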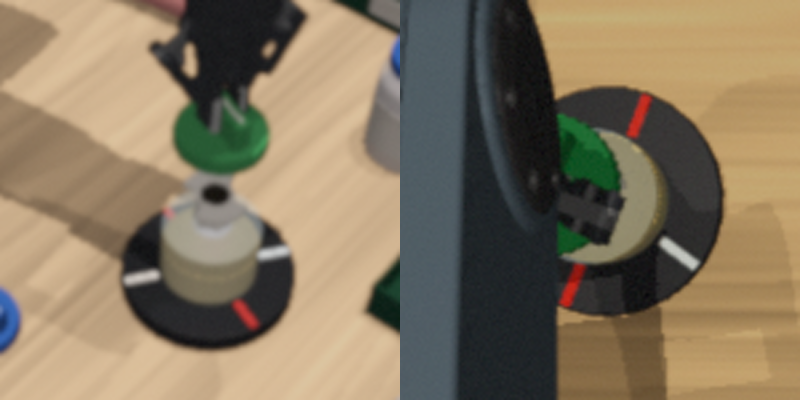

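The lid hangs level above the neck: lid at crop (222,130), neck hole at (215,193). Lower it to near contact, and cross-check the neck in the scene camera.

```bash
python3 - <<'E'
from h import *
f=grab_frame("scene"); print("neck",onz(f,[310.6,162.4],125))
s=read_state()["ee_pos"]
for r in trace("lid_green","scene"):
    if abs(r["centre"][0]-313)<25 and r["centre"][1]<200:
        p=np.argwhere(r["region"])[:,::-1]; print("seen",r["p"],p.min(0),p.max(0))
t=np.linspace(0,6.28,73)
P=np.array([[s[0]+40*np.cos(a),s[1]+40*np.sin(a),s[2]-21.6+z] for a in t for z in (0,17)])
q=proj(f,P); print("model",q.min(0),q.max(0))
E
python3 -m creep '0 0 -0.01 0 0 0 0;0 0 -0.01 0 0 0 0;0 0 -0.01 0 0 0 0;0 0 -0.01 0 0 0 0;0 0 -0.01 0 0 0 0;0 0 -0.005 0 0 0 0;0 0 -0.003 0 0 0 0;0 0 -0.002 0 0 0 0;0 0 0 0 0 0 0;0 0 0 0 0 0 0' 60
```

```text
neck [585.14487176 131.48586597 125.        ]
seen 0.86 [294 127] [330 155]
model [292.89548746 124.27858855] [329.7344003  155.36380905]
time_s: 8.35
ee_pos: [581.7, 130.7, 151.5]
ee_rot: [-3.09, 0.569, -0.001]
wrist_force: [0.2, -0.6, -0.6]
opening: 15.1
grasp_force: 58.5
```

```bash
python3 -m creep '0.001 0 -0.001 0 0 0 0;0 0 -0.001 0 0 0 0;0 0 -0.001 0 0 0 0;0 0 -0.001 0 0 0 0;0 0 -0.001 0 0 0 0;0 0 -0.0005 0 0 0 0;0 0 0 0 0 0 0;0 0 0 0 0 0 0;0 0 0 0 0 0 0;0 0 0 0 0 0 0' 60
```

```text
time_s: 9.6
ee_pos: [582.6, 130.7, 146.5]
ee_rot: [-3.09, 0.569, -0.0]
wrist_force: [-3.3, 0.5, 7.5]
opening: 15.0
grasp_force: 59.7
```

Contact is at the expected height (146.5, 7.5 N). Turn back 75° anticlockwise.

```bash
python3 -m creep '0 0 0 0 0 0.9 0;0 0 0 0 0 0.9 0;0 0 0 0 0 0.9 0;0 0 0 0 0 0.9 0;0 0 0 0 0 0.9 0;0 0 0 0 0 0.9 0;0 0 0 0 0 0.9 0;0 0 0 0 0 0.9 0;0 0 0 0 0 0.3 0;0 0 0 0 0 0 0' 60
```

```text
time_s: 10.85
ee_pos: [582.6, 130.7, 145.7]
ee_rot: [-2.798, -1.429, 0.0]
wrist_force: [-0.1, -0.2, -1.1]
opening: 14.7
grasp_force: 58.5
```

```bash
python3 -m creep '0 0 0 0 0 0 0;0 0 -0.002 0 0 0 0;0 0 -0.002 0 0 0 0;0 0 -0.002 0 0 0 0;0 0 -0.001 0 0 0 0;0 0 0 0 0 0 0;0 0 0 0 0 0 0;0 0 0 0 0 0 0;0 0 0 0 0 0 0;0 0 0 0 0 0 0' 60
```

```text
time_s: 12.1
ee_pos: [582.6, 130.7, 138.8]
ee_rot: [-2.798, -1.429, -0.0]
wrist_force: [-1.1, -0.1, -1.9]
opening: 15.2
grasp_force: 58.5
```

The lugs are in the gaps with no resistance. Lower the rest (full depth at about 133.6).

```bash
python3 -m creep '0 0 -0.002 0 0 0 0;0 0 -0.001 0 0 0 0;0 0 -0.001 0 0 0 0;0 0 -0.0005 0 0 0 0;0 0 -0.0005 0 0 0 0;0 0 0 0 0 0 0;0 0 0 0 0 0 0;0 0 0 0 0 0 0;0 0 0 0 0 0 0;0 0 0 0 0 0 0' 60
```

```text
time_s: 13.35
ee_pos: [582.6, 130.7, 133.8]
ee_rot: [-2.798, -1.429, -0.0]
wrist_force: [0.6, 0.1, -0.9]
opening: 14.9
grasp_force: 58.5
```

```bash
python3 -m creep '0 0 0 0 0 -0.9 0;0 0 0 0 0 -0.9 0;0 0 0 0 0 -0.9 0;0 0 0 0 0 -0.9 0;0 0 0 0 0 -0.9 0;0 0 0 0 0 -0.9 0;0 0 0 0 0 -0.9 0;0 0 0 0 0 -0.9 0;0 0 0 0 0 -0.2 0;0 0 0 0 0 0 0' 60
```

```text
time_s: 14.6
ee_pos: [582.6, 130.7, 133.8]
ee_rot: [-3.095, 0.538, -0.0]
wrist_force: [-0.0, 0.3, -0.7]
opening: 15.0
grasp_force: 58.5
```

Bar at -19.7° (red -20.9°). Let go and lift.

```bash
python3 -m creep '0 0 0 0 0 0 0.3;0 0 0 0 0 0 0.5;0 0 0 0 0 0 0.5;0 0 0 0 0 0 0.5;0 0 0.01 0 0 0 0.5;0 0 0.02 0 0 0 0.5;0 0 0.03 0 0 0 0.5;0 0 0.03 0 0 0 0.5;0 0 0.03 0 0 0 0.5;0 0 0.03 0 0 0 0.5' 60; python3 -m creep '-0.03 -0.05 0 0 0 0 0.5;-0.03 -0.05 0 0 0 0 0.5;-0.03 -0.05 0 0 0 0 0.5;-0.03 -0.05 0 0 0 0 0.5;-0.03 -0.05 0 0 0 0 0.5;0 -0.05 0 0 0 0 0.5;0 -0.05 0 0 0 0 0.5;0 0 0 0 0 0 0.5;0 0 0 0 0 0 0.5;0 0 0 0 0 0 0.5'
python3 - <<'E'
from h import *
f=grab_frame("scene")
im=cv2.resize(f["image"][90:240,230:380],(400,400),interpolation=2)
g=grab_frame("top"); im=np.hstack([im,cv2.resize(g["image"][155:305,145:295],(400,400),interpolation=2)])
cv2.imwrite("pics/c3.png",im[:,:,::-1])
H=cv2.cvtColor(g["image"],cv2.COLOR_RGB2HSV); yy,xx=np.mgrid[:420,:560]
w=(np.hypot(xx-212,yy-228)<18)&(H[...,1]<110)&(H[...,2]>100)
n,l,s,c=cv2.connectedComponentsWithStats(w.astype(np.uint8)); w=l==1+np.argmax(s[1:,4])
P=np.array([onz(g,p,157)[:2] for p in np.argwhere(w)[:,::-1]]);m=P.mean(0);V=np.linalg.svd(P-m,full_matrices=False)[2]
print(len(P),m,np.degrees(np.arctan2(V[0][1],V[0][0])))
E
```

```text
time_s: 15.85
ee_pos: [582.5, 130.7, 285.6]
ee_rot: [-3.094, 0.542, -0.001]
wrist_force: [0.6, 1.0, -0.8]
opening: 42.5
grasp_force: 0.0
time_s: 17.1
ee_pos: [432.7, -218.4, 284.1]
ee_rot: [-3.095, 0.54, -0.0]
wrist_force: [-1.0, 0.0, -1.0]
opening: 42.5
grasp_force: 0.0
103 [581.33478784 130.45859561] 159.87562904302143
```

View pics/c3.png

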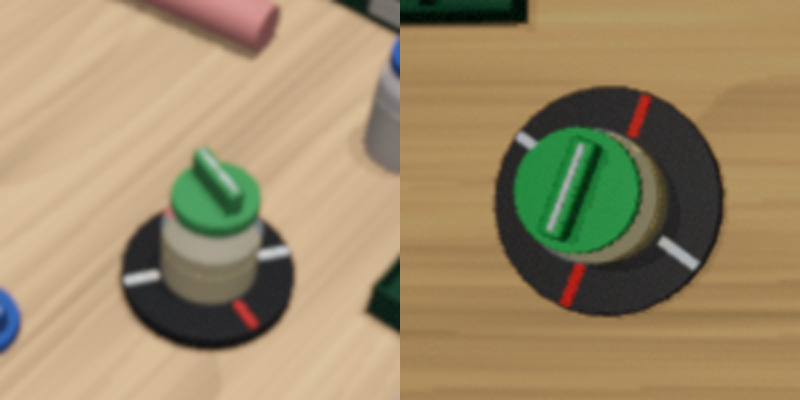

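The lid sits level on the neck. In the top crop its bar runs from (582,143) to (552,235), parallel to the red marks at (640,115) and (572,285), within 1°. The robot is clear.

```bash
python3 -c "from bench import *; print(sign_off())"
```

```text
the job is handed in; nothing more can be done
None
```

The jar is closed with the leftmost green lid: it is down in the thread, its bar is within about 1° of the red marks, and the arm has let go. The orange and blue lids were left alone, and the job is handed in; `sign_off()` gave no verdict.

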